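# Weigh the tea tin on the two-pan balance

### The job

The closed tea tin already stands in one pan of the balance; find which of the three brass weights counter it. Set weights gently (not dropped) in the empty pan until the balance comes to rest as level as these weights can bring it, and leave them there; any weight not needed ends on the table. Keep the tin standing in its pan and do not disturb the ashtray, incense holder, tile pusher or row of tiles.

Things in the scene. Friction and masses are not known exactly. Their poses are not given: they have to be found in the camera images.
- beam (a joint): tilt of the balance beam, rad: 0 level, negative = tin's pan low, positive = weights' pan low. Stops at -0.13 and +0.13. Between the stops it rests 0.05 rad off level for each 100 g of difference between the pans (0.5 rad per kg); at a stop it tells only which side is heavier. Starts on the stop with the tin's pan low. A steel pointer stands up from its middle, in front of a white plate with two thin marks; between the marks is level
- scale: counter balance, dark iron base 130 x 300 x 24 mm fixed on the table; origin under the centre of the base; y points from the weights' pan to the tin's pan, z up. The beam's pivot is 65 mm above the table, each pan sits on an arm of 130 mm and stays level (only moves up and down, about 17 mm either way), wherever in the pan the load lies. White pointer plate 70 mm wide in the middle, top 193 mm above the table
- weights_pan_floor (a point): centre of the floor (top face) of the empty brass pan for the weights, 160 mm (x) x 150 mm (y) outside, rim 4 mm thick and 8 mm above the floor; 105 mm above the table when level, higher while the pan is up. It yields: held level by hand, it pushes up with just the weight of the tin (less any weights in it)
- tin_pan_floor (a point): centre of the floor of the like pan in which the tin stands, 130 mm to the other side of the pivot; 105 mm above the table when level
- tin_center (a point): closed round metal tea tin, 90 mm across, 110 mm tall, point at its centre half-way up. Its mass is unknown, between 160 and 640 g
- big_weight_center (a point): brass bar weight of 400 g: flat bar 100 x 25 x 15 mm lying down, with an upright grip fin 40 x 12 mm, 20 mm tall, standing along the middle of its top; all three weights are plain brass and differ only in size. The point is on its centre line, half-way up the total height of 35 mm; x runs along bar and fin, z up. Pinch the fin across its 12 mm. Starts on the table
- middle_weight_center (a point): brass bar weight of 200 g: flat bar 80 x 20 x 10 mm lying down, with an upright grip fin 34 x 12 mm, 20 mm tall, standing along the middle of its top; all three weights are plain brass and differ only in size. The point is on its centre line, half-way up the total height of 30 mm; x runs along bar and fin, z up. Pinch the fin across its 12 mm. Starts on the table
- small_weight_center (a point): brass bar weight of 100 g: flat bar 62 x 14 x 6 mm lying down, with an upright grip fin 28 x 12 mm, 20 mm tall, standing along the middle of its top; all three weights are plain brass and differ only in size. The point is on its centre line, half-way up the total height of 26 mm; x runs along bar and fin, z up. Pinch the fin across its 12 mm. Starts on the table
- ashtray: cobalt glass ashtray, 120 mm across, 34 mm high; origin under its centre; leave alone
- incense_holder: squat brass incense holder, 84 mm across, 66 mm high; origin under its centre; leave alone
- tile_pusher: walnut tile pusher, a ledged bar 200 mm long (y), 24 mm wide, 26 mm high; origin under its centre; leave alone
- tile_row: row of six mahjong tiles on a thin rack 200 mm long (y), 34 mm deep, 42 mm high; origin under its centre; leave alone
There are look-alikes about, which are no part of the job. What is shaped like the part that bears middle_weight_center but blue is not meant.

How it is judged:
By the outcome, as a careful person would: the job done as asked, in the order asked, and still so for the second after the job is handed in, with the robot touching nothing.
It also fails if it takes over 64 s, if anything falls off the work surface, if the arm or the gripper's body presses on something with over 40 N, if the wrist force passes 120 N, or if a joint passes its speed limit or range.

### The arm

A 7-joint arm with a two-finger parallel gripper is mounted at the origin on the work surface. World frame = base frame: x ahead of the robot, y to its left, z up, the work surface at z = 0. Lengths are in mm, angles in rad, forces in N, time in s.
With the tool pointing down it reaches from about 400 to 875 mm from the base axis. Payload 4.4 kg.
Tool frame: the origin (TCP) lies midway between the tips of the shut fingers; the grasp point (between the pads) lies 19 mm behind it; z points along the fingers, y is the line along which they close (so a half turn about z gives the same grasp; the last joint's range is limited). The gripper opens to 85 mm and grips with 20 to 120 N. Pads are 22 mm wide; open, the fingers measure 114 mm over their backs; the gripper's body (76 mm by 85 mm) begins 54 mm behind the grasp point. The pads swing forward as they close: fully open they stand 13 mm farther back than shut.
Start: joints at [-1.25, 0.628, 0.038, 1.517, -0.027, 0.996, -0.02], TCP at [245.175, 602.002, 231.313] pointing down, gripper open.
Joint ranges: [-3.06, 3.06], [-0.37, 2.12], [-1.25, 1.32], [0.18, 2.47], [-1.1, 4.24], [0.23, 1.98], [-2.94, 2.94]. Speed limits (rad/s): [2.57, 2.57, 3.14, 3.14, 3.14, 3.14, 3.14].

### API

Orientations are given as [roll, pitch, yaw] about the fixed x, y, z axes, in that order (R = Rz(yaw) Ry(pitch) Rx(roll)).
In Python, from cell import telemetry, eyes, ctrl, finder gives the robot as it stands.
- The arm moves only by the tool move_arm, never from a script. Its argument "steps" is a list of rows, each a list of 7 numbers: the turn, a rotation vector about the world's x, y, z in degrees, then the shift along the world's x, y, z in m, then the finger opening in m, from 0 to 0.0854. A call has 1 to 5 rows; each row shifts and turns the commanded pose from where the row before left it; what a row does not reach is not made up. A row lasts 1/10 s, in which the tool goes at most 50 mm and 8.59 degrees, less where a joint would pass 70% of its speed; a pose out of reach is approached as far as the arm can. A call with a gripper value outside its range is refused whole. The fingers move at their own pace and stop on an object; the grip force is fixed at half the most. Time passes only in rows, so rows that do not move let the fingers close. It gives the time, the measured TCP pose, the force, the opening and the grip force at its end, in the units of the state.
- telemetry.read_state(): the state, without advancing time (a new reading comes with each control period).
- eyes.get_image(name): name is "scene" or "top" or "wrist"; returns (picture, depth): 400x640x3 uint8, blue, green, red; 400x640 float32, mm along the optical axis (not along the pixel's ray), 0 where there is no reading.
- eyes.calibration(name): a dict with "fx", "fy", "cx", "cy" (pixels), "distortion" ([k1, k2, p1, p2, k3] as OpenCV has them; the pictures are not rectified), "position" and "attitude" of the camera in the world. Camera axes: x right, y down, z forward; pixel columns grow to the right and rows downward; lengths in mm; the calibration is good to about 2 mm. A picture is of the moment at which its call begins: read the wrist's pose just before it. calibration takes no time and is no camera call; for the wrist camera it gives the pose at the moment of the call.
- ctrl.finish_job(): hands the job in; it is judged then, once.
Trained networks look in the newest picture that a camera, given by its name, has taken for a name from the list of things; names that differ only in an ending like _2 or _b are one class to them, and where a whole thing is asked for, a point or a joint stands for the part that bears it (a point fixed in the world has none). Each returns a list of dicts, best first, with "confidence" (0 to 1); they miss things now and then, are a little off and sometimes report something else, mostly with a low value. They report only what shows in the picture. A call takes as long as a camera call. They do not tell look-alikes from the thing itself.
- finder.boxes_of(camera, name): "location" ([x, y, z] in mm, in the coordinates of the camera as it stood for that picture, good to about 4 mm: the middle of the surface that is visible of it).
- finder.cut_out(camera, name): "mask" (400x640 bool, what is visible of it).
- finder.pinpoint(camera, name): "location" ([x, y, z] in mm, in the coordinates of the camera as it stood for that picture, good to about 4 mm: a listed point, or the origin of a listed thing).
The state is a dict: "clock": time; "qpos": joint angles; "qd": joint speeds; "tau": joint torques, N m; "eef_pos": TCP position; "tool_rot": TCP orientation; "force": force on the tool from outside, world axes, zero at the start; "torque": the same for the moment, N m; "width": finger opening in mm; "gripper_force": force on a finger pad.
Only numpy, scipy, OpenCV 4.12 (cv2) and the standard library are available. Lean on these libraries where they do the work, as an engineer would, in place of code of your own. Each camera call takes 0.05 s, during which the arm holds its last target. There are 200 camera calls.

## Working session

There is one attempt and no reset: what is moved stays moved. The work goes in short steps, Python scripts to look and compute and a tool call to move; the robot and the scene stay as the last step left them, time stands still between calls to the robot, and variables do not carry over. Pictures are saved under pics/ and viewed, at most 10 in all, crops included, and the job is handed in when it is done.

Besides the shell and the picture viewer there is one more tool, called after "Request:" in YAML: its name, and indented under it one key for each argument. move_arm: Moves the arm, as the interface text tells. Its arguments: {"type":"object","properties":{"steps":{"type":"array"}},"required":["steps"]}

```bash
mkdir -p pics; cat > h.py <<'E'
from cell import telemetry, eyes, ctrl, finder
import numpy as np, cv2
from scipy.spatial.transform import Rotation as R
def T(c):
    k=eyes.calibration(c); a=np.array(k["attitude"],float)
    r=a if a.shape==(3,3) else (R.from_euler('xyz',a).as_matrix() if a.size==3 else R.from_quat(a).as_matrix())
    return r,np.array(k["position"],float)
def world(c,p): r,t=T(c); return r@np.array(p)+t
def pix(c,w):
    k=eyes.calibration(c); r,t=T(c); p=r.T@(np.array(w)-t)
    K=np.array([[k["fx"],0,k["cx"]],[0,k["fy"],k["cy"]],[0,0,1]])
    return cv2.projectPoints(p.reshape(1,3),np.zeros(3),np.zeros(3),K,np.array(k["distortion"]))[0].ravel().round()
def find(c,names,n=3):
    for m in names:
        for d in finder.pinpoint(c,m)[:n]:
            w=world(c,d["location"]); print(c,m,round(d["confidence"],2),w.round(),pix(c,w))
E
python3 - <<'E'
from h import *
s=telemetry.read_state(); print(s["clock"],s["tool_rot"],s["width"])
for c in ("top","scene"):
    im,_=eyes.get_image(c); cv2.imwrite(f"pics/{c}0.png",im); print(c,eyes.calibration(c)["attitude"],T(c)[1])
    find(c,["big_weight_center","middle_weight_center","small_weight_center","weights_pan_floor","tin_center","scale"] + (["ashtray","incense_holder","tile_pusher","tile_row"] if c=="top" else []))
E
```

```text
0.0 [-3.13970010e+00  3.09298968e-05  2.75480715e+00] 85.54196299506266
top [-3.01157477e+00 -1.91807945e-03 -1.59856065e+00] [ 453.54729735  -20.31412539 1172.42796698]
top big_weight_center 0.54 [ 642. -252.   17.] [396. 188.]
top big_weight_center 0.51 [590. 239.  93.] [228. 207.]
top middle_weight_center 0.75 [ 386. -289.   15.] [413. 273.]
top middle_weight_center 0.6 [585. 231. 144.] [226. 206.]
top middle_weight_center 0.58 [ 470. -488.   17.] [477. 243.]
top small_weight_center 0.55 [ 481. -211.   11.] [385. 242.]
top weights_pan_floor 0.75 [591. -16. 125.] [318. 202.]
top tin_center 0.61 [583. 235. 147.] [225. 207.]
top scale 0.97 [584. 112.  -4.] [277. 211.]
top ashtray 0.79 [761. -95.   5.] [343. 152.]
top incense_holder 0.73 [386.  38.   3.] [303. 276.]
top tile_pusher 0.78 [512. 444.   1.] [168. 237.]
top tile_row 0.77 [740. 149.   2.] [264. 161.]
scene [-2.24201045 -0.01458306  0.90423469] [1501.5979131  -765.2826018  1056.90680324]
scene big_weight_center 0.64 [ 480. -212.   11.] [252. 236.]
scene big_weight_center 0.59 [ 640. -254.   20.] [268. 267.]
scene middle_weight_center 0.77 [ 471. -485.   17.] [176. 269.]
scene middle_weight_center 0.6 [ 437. -379.   18.] [201. 248.]
scene middle_weight_center 0.56 [ 384. -286.   19.] [219. 228.]
scene small_weight_center 0.66 [ 481. -216.   11.] [251. 237.]
scene weights_pan_floor 0.72 [589. -12. 122.] [319. 204.]
scene weights_pan_floor 0.48 [ 435. -382.   15.] [200. 249.]
scene tin_center 0.57 [583. 241. 143.] [373. 172.]
scene tin_center 0.54 [ 638. -252.   19.] [268. 266.]
scene tin_center 0.52 [585. 113.   1.] [344. 217.]
scene scale 0.81 [586. 115.   2.] [345. 217.]
```

```bash
python3 - <<'E'
import cv2
im=cv2.imread("pics/top0.png"); cv2.imwrite("pics/topc.png",cv2.resize(im[150:310,330:530],None,fx=4,fy=4,interpolation=cv2.INTER_CUBIC)[:600])
E
```

```text
(no output)
```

View pics/top0.png

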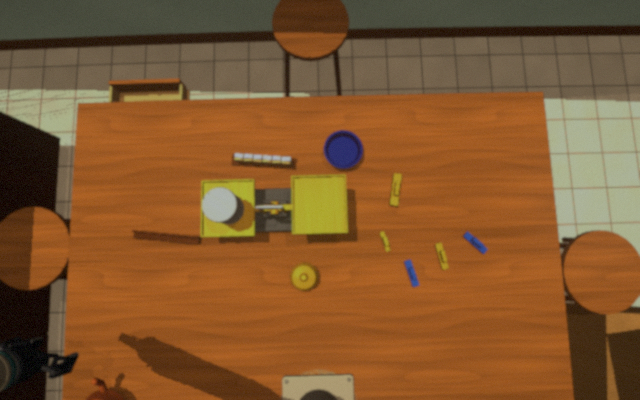

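View pics/topc.png

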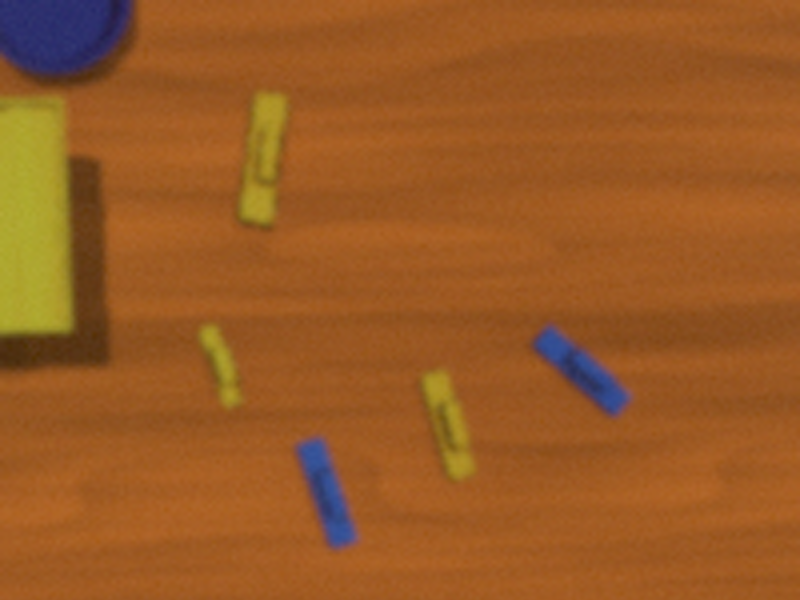

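```bash
cat >> h.py <<'E'
def ray(c,uv,z):
    k=eyes.calibration(c); r,t=T(c)
    K=np.array([[k["fx"],0,k["cx"]],[0,k["fy"],k["cy"]],[0,0,1]])
    p=cv2.undistortPoints(np.array(uv,np.float32).reshape(-1,1,2),K,np.array(k["distortion"]))[:,0]
    d=np.c_[p,np.ones(len(p))]@r.T; return t+d*((z-t[2])/d[:,2])[:,None]
def bars(c,im,zs,near=None):
    "brass blobs: centre, yaw deg, size in world at height z"
    h=cv2.cvtColor(im,cv2.COLOR_BGR2HSV); m=((abs(h[...,0].astype(int)-28)<6)&(h[...,1]>120)&(h[...,2]>60)).astype(np.uint8)
    n,l,st,ce=cv2.connectedComponentsWithStats(m)
    for i in range(1,n):
        if st[i,4]<40: continue
        v,u=np.nonzero(l==i); w=ray(c,np.c_[u,v],zs)[:,:2]
        (cx,cy),(a,b),g=cv2.minAreaRect(w.astype(np.float32))
        if a<b: a,b,g=b,a,g+90
        if max(a,b)<130: print(c,ce[i].round(),"xy",round(cx,1),round(cy,1),"size",round(a),round(b),"yaw",round((g+90)%180-90,1))
E
python3 - <<'E'
from h import *
im=cv2.imread("pics/top0.png"); bars("top",im,13)
h=cv2.cvtColor(im,cv2.COLOR_BGR2HSV); print(h[188,396],h[242,385],h[256,442],h[220,100])
E
```

```text
top [397. 182.] xy 655.0 -255.5 size 62 21 yaw -3.1
top [394. 200.] xy 604.6 -244.1 size 25 22 yaw -15.8
top [385. 240.] xy 483.5 -211.9 size 57 14 yaw 18.1
top [441. 251.] xy 445.0 -376.6 size 52 16 yaw 15.0
top [301. 273.] xy 394.9 41.0 size 61 42 yaw -60.9
[ 24 198 166] [ 25 190 160] [ 23 196 143] [ 13 202 164]
```

Request:
move_arm:
  steps:
    - [0, 0, 0, 0.02, -0.045, 0, 0.0854]
    - [0, 0, 0, 0.02, -0.045, 0, 0.0854]
    - [0, 0, 0, 0.02, -0.045, 0, 0.0854]
    - [0, 0, 0, 0.02, -0.045, 0, 0.0854]
    - [0, 0, 0, 0.02, -0.045, 0, 0.0854]

```text
clock: 1.4
eef_pos: [345.8, 375.3, 231.6]
tool_rot: [3.141, 0.0, 2.755]
force: [1.4, -0.9, -0.4]
width: 85.6
gripper_force: 0.0
```

Request:
move_arm:
  steps:
    - [0, 0, 0, 0.02, -0.045, 0, 0.0854]
    - [0, 0, 0, 0.02, -0.045, 0, 0.0854]
    - [0, 0, 0, 0.02, -0.045, 0, 0.0854]
    - [0, 0, 0, 0.02, -0.045, 0, 0.0854]
    - [0, 0, 0, 0.02, -0.045, 0, 0.0854]

```text
clock: 1.9
eef_pos: [445.9, 150.3, 231.7]
tool_rot: [3.141, 0.001, 2.755]
force: [0.6, 0.1, 0.5]
width: 85.5
gripper_force: 0.0
```

Request:
move_arm:
  steps:
    - [0, 0, 5.5, 0.021, -0.045, 0, 0.0854]
    - [0, 0, 5.5, 0.021, -0.045, 0, 0.0854]
    - [0, 0, 5.5, 0.021, -0.045, 0, 0.0854]
    - [0, 0, 0, 0.021, -0.045, 0, 0.0854]
    - [0, 0, 0, 0.021, -0.045, 0, 0.0854]

```text
clock: 2.4
eef_pos: [550.9, -75.1, 231.6]
tool_rot: [3.141, 0.001, 3.043]
force: [-0.3, 0.7, -0.1]
width: 85.4
gripper_force: 0.0
```

Request:
move_arm:
  steps:
    - [0, 0, 0, 0.022, -0.045, 0, 0.06]
    - [0, 0, 0, 0.022, -0.045, -0.02, 0.05]
    - [0, 0, 0, 0.022, -0.045, -0.02, 0.04]
    - [0, 0, 0, 0.022, -0.045, -0.02, 0.04]
    - [0, 0, 0, 0, 0, -0.02, 0.04]

```text
clock: 2.9
eef_pos: [634.3, -252.6, 154.8]
tool_rot: [-3.135, 0.003, 3.034]
force: [-1.1, -1.1, 0.4]
width: 39.9
gripper_force: 0.0
```

```bash
sed -i 's/astype(int)-28)<6/astype(int)-27)<8/' h.py; python3 - <<'E'
from h import *
bars("top",cv2.imread("pics/top0.png"),13)
s=telemetry.read_state(); print(s["clock"],s["eef_pos"],s["tool_rot"],s["qpos"],s["width"])
im,_=eyes.get_image("wrist"); cv2.imwrite("pics/w1.png",im)
bars("wrist",im,15); find("wrist",["big_weight_center"])
E
```

```text
top [111.  93.] xy 971.6 633.0 size 50 6 yaw 3.0
top [251. 160.] xy 741.3 188.1 size 106 8 yaw 84.9
top [395. 189.] xy 638.8 -251.1 size 102 26 yaw -10.1
top [271. 211.] xy 579.5 126.7 size 57 18 yaw 88.4
top [385. 241.] xy 483.5 -212.0 size 61 17 yaw 17.2
top [442. 256.] xy 434.9 -379.3 size 80 22 yaw 13.4
top [303. 276.] xy 385.1 34.6 size 72 70 yaw 66.4
2.9 [ 634.27521294 -252.55589019  154.83978504] [-3.13506452  0.00336573  3.03435743] [ 0.31669935  0.75375689  0.03263231  1.49484133 -0.02159     0.88859007
  1.81756681] 39.85824625152264
wrist [360.  11.] xy 500.6 -203.0 size 19 13 yaw 16.5
wrist [320. 191.] xy 632.8 -245.8 size 98 24 yaw -10.4
wrist big_weight_center 0.97 [ 630. -243.   14.] [318. 190.]
```

View pics/w1.png

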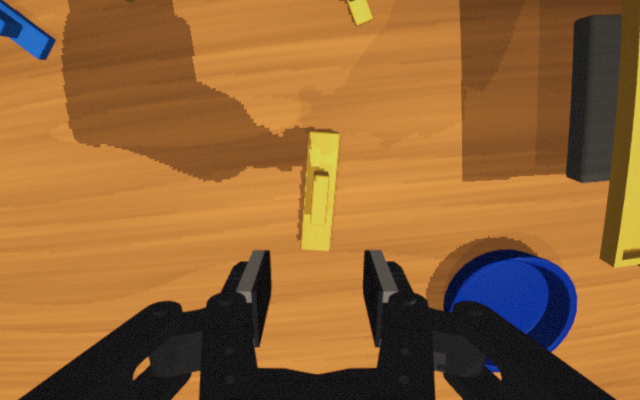

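```bash
python3 - <<'E'
from h import *
s=telemetry.read_state(); print(s["eef_pos"],s["tool_rot"])
im,_=eyes.get_image("wrist")
bars("wrist",im,13); find("wrist",["big_weight_center"])
s=telemetry.read_state(); print(s["eef_pos"],s["tool_rot"])
E
```

```text
[ 630.95461047 -243.94681942  152.14891561] [ 3.14029826 -0.00636132  3.04015051]
wrist [348.  16.] xy 503.0 -207.1 size 23 14 yaw 16.5
wrist [308. 198.] xy 640.9 -250.8 size 101 25 yaw -10.1
wrist big_weight_center 0.61 [ 640. -248.   21.] [309. 200.]
[ 633.19383883 -241.78721571  155.57858599] [ 3.14024470e+00 -1.03247523e-03  3.04376168e+00]
```

Request:
move_arm:
  steps:
    - [0, 0, -4.4, 0.002, 0.002, 0, 0.04]
    - [0, 0, 0, 0, 0, -0.03, 0.04]
    - [0, 0, 0, 0, 0, -0.03, 0.04]
    - [0, 0, 0, 0, 0, 0, 0.04]
    - [0, 0, 0, 0, 0, 0, 0.04]

```text
clock: 3.6
eef_pos: [636.1, -240.0, 97.2]
tool_rot: [3.141, 0.001, 2.968]
force: [0.4, 0.1, 1.1]
width: 39.8
gripper_force: 0.0
```

```bash
python3 - <<'E'
from h import *
im,_=eyes.get_image("wrist")
bars("wrist",im,13); find("wrist",["big_weight_center"])
s=telemetry.read_state(); print(s["eef_pos"],s["tool_rot"],s["force"])
E
```

```text
wrist [333.   2.] xy 514.5 -209.2 size 8 3 yaw 80.2
wrist [299. 214.] xy 639.8 -253.3 size 100 25 yaw -10.1
wrist big_weight_center 0.76 [ 638. -251.   18.] [303. 216.]
[ 637.02221587 -241.03139974   98.31734342] [-3.14115891  0.00398913  2.96676014] [-0.48737702  0.11773901 -0.19349245]
```

Request:
move_arm:
  steps:
    - [0, 0, 0, 0.003, -0.011, 0, 0.04]
    - [0, 0, 0, 0, 0, -0.03, 0.04]
    - [0, 0, 0, 0, 0, -0.03, 0.04]
    - [0, 0, 0, 0, 0, -0.01, 0.04]
    - [0, 0, 0, 0, 0, 0, 0.04]

```text
clock: 4.2
eef_pos: [637.6, -252.5, 24.8]
tool_rot: [3.141, -0.002, 2.966]
force: [-0.4, 0.3, -1.1]
width: 40.0
gripper_force: 0.0
```

```bash
python3 - <<'E'
from h import *
im,_=eyes.get_image("wrist"); cv2.imwrite("pics/w2.png",im)
s=telemetry.read_state(); print(s["eef_pos"],s["tool_rot"],s["force"])
E
```

```text
[ 638.66533992 -252.72725486   26.17794864] [-3.14130103e+00  4.04039604e-04  2.96560155e+00] [ 0.50625519 -0.79971173  0.03762951]
```

View pics/w2.png

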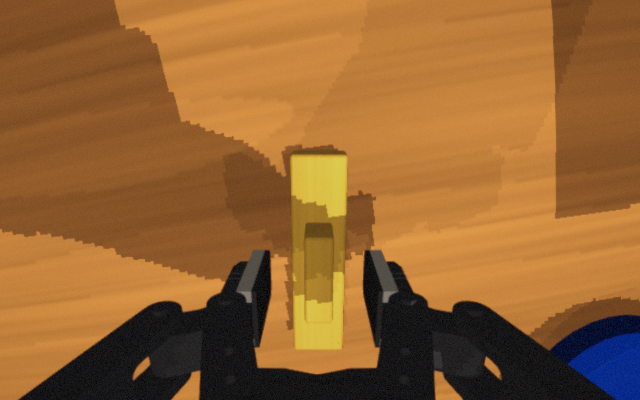

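Request:
move_arm:
  steps:
    - [0, 0, 0, 0, 0, -0.007, 0.03]
    - [0, 0, 0, 0, 0, 0, 0.006]
    - [0, 0, 0, 0, 0, 0, 0.006]
    - [0, 0, 0, 0, 0, 0, 0.006]
    - [0, 0, 0, 0, 0, 0, 0.006]

```text
clock: 4.75
eef_pos: [638.8, -252.1, 19.5]
tool_rot: [3.142, 0.001, 2.966]
force: [-0.8, 1.2, 3.8]
width: 10.5
gripper_force: 62.1
```

Request:
move_arm:
  steps:
    - [0, 0, 0, 0, 0, 0.02, 0.006]
    - [0, 0, 0, 0, 0, 0.03, 0.006]
    - [0, 0, 0, 0, 0, 0.045, 0.006]
    - [0, 0, 5, 0, 0.02, 0.045, 0.006]
    - [0, 0, 5, 0, 0.03, 0.02, 0.006]

```text
clock: 5.25
eef_pos: [639.5, -205.7, 182.6]
tool_rot: [-3.137, 0.005, 3.139]
force: [1.5, -0.6, -3.4]
width: 10.5
gripper_force: 61.0
```

```bash
cat >> h.py <<'E'
def pans():
    im,d=eyes.get_image("top"); k=eyes.calibration("top"); r,t=T("top")
    K=np.array([[k["fx"],0,k["cx"]],[0,k["fy"],k["cy"]],[0,0,1]])
    v,u=np.mgrid[120:300,180:430]; z=d[120:300,180:430]
    p=cv2.undistortPoints(np.c_[u.ravel(),v.ravel()].astype(np.float32).reshape(-1,1,2),K,np.array(k["distortion"]))[:,0]
    return np.c_[p,np.ones(len(p))]*z.reshape(-1,1)@r.T+t, im
def med(w,x0,x1,y0,y1,z0,z1):
    s=w[(w[:,0]>x0)&(w[:,0]<x1)&(w[:,1]>y0)&(w[:,1]<y1)&(w[:,2]>z0)&(w[:,2]<z1)]
    return len(s),np.median(s,0).round(1),s.std(0).round(1),s.min(0).round(),s.max(0).round()
E
python3 - <<'E'
from h import *
w,im=pans(); np.save("w0.npy",w)
print("wpan",med(w,480,700,-130,90,112,135))
print("wpan floor",med(w,540,640,-60,30,100,140))
print("tinpan",med(w,480,700,150,340,80,110)); print("tinpan edges",med(w,520,530,160,310,70,120),med(w,635,650,160,310,70,120))
print("tintop",med(w,565,605,215,255,150,260)); print("table",med(w,400,450,-200,-100,-30,30))
print("tin",med(w,480,700,150,340,180,230))
print(telemetry.read_state()["eef_pos"])
E
```

```text
wpan (3214, array([585. , -18.6, 122.2]), array([46.5, 43.6,  3.1]), array([506., -93., 114.]), array([666.,  82., 135.]))
wpan floor (1177, array([589.4, -14.9, 121.9]), array([28.7, 26. ,  2. ]), array([540., -60., 114.]), array([640.,  30., 128.]))
tinpan (1891, array([568.7, 220. ,  89. ]), array([55.2, 48.6,  4. ]), array([506., 164.,  82.]), array([667., 316., 110.]))
tinpan edges (176, array([525.2, 236.8,  88.4]), array([ 2.8, 40.5,  2.6]), array([520., 165.,  83.]), array([530., 310., 100.])) (197, array([643.4, 220.6,  88.7]), array([ 4.2, 43.7,  2.5]), array([635., 164.,  84.]), array([650., 310.,  99.]))
tintop (253, array([584.2, 235.7, 198.2]), array([11.8, 11.7,  1.8]), array([565., 215., 193.]), array([605., 255., 203.]))
table (557, array([ 4.250e+02, -1.509e+02, -2.000e-01]), array([14.5, 28.7,  2.2]), array([ 400., -200.,   -6.]), array([ 450., -100.,    7.]))
tin (1002, array([581.1, 234.2, 198. ]), array([22.5, 23.1,  3. ]), array([538., 191., 180.]), array([625., 281., 204.]))
[ 641.54358165 -195.23958391  184.6752699 ]
```

Request:
move_arm:
  steps:
    - [0, 0, 0, -0.011, 0.043, 0, 0.006]
    - [0, 0, 0, -0.011, 0.043, 0, 0.006]
    - [0, 0, 0, -0.011, 0.043, 0, 0.006]
    - [0, 0, 0, -0.011, 0.043, 0, 0.006]
    - [0, 0, 0, -0.011, 0.043, 0, 0.006]

```text
clock: 5.8
eef_pos: [581.9, 14.5, 177.8]
tool_rot: [3.142, -0.002, 3.14]
force: [0.5, 0.2, -4.9]
width: 10.4
gripper_force: 60.9
```

Request:
move_arm:
  steps:
    - [0, 0, 0, 0, 0, -0.01, 0.006]
    - [0, 0, 0, 0, 0, -0.01, 0.006]
    - [0, 0, 0, 0, 0, 0, 0.006]
    - [0, 0, 0, 0, 0, 0, 0.006]

```text
clock: 6.2
eef_pos: [583.1, 11.0, 158.0]
tool_rot: [-3.14, -0.001, 3.138]
force: [0.4, -0.8, -4.8]
width: 10.5
gripper_force: 60.9
```

```bash
python3 - <<'E'
from h import *
s=telemetry.read_state(); print(s["eef_pos"],s["tool_rot"],s["force"],s["qpos"])
E
```

```text
[583.10561747  11.00477674 157.99279499] [-3.14049322e+00 -1.37125900e-03  3.13789109e+00] [ 0.35206758 -0.83005868 -4.82844898] [-0.07730603  0.62233227  0.01516829  1.78146343 -0.01163446  0.73932867
  1.51072353]
```

Request:
move_arm:
  steps:
    - [0, 0, 0, 0.004, 0.01, -0.004, 0.006]
    - [0, 0, 0, 0, 0, -0.005, 0.006]
    - [0, 0, 0, 0, 0, -0.005, 0.006]
    - [0, 0, 0, 0, 0, -0.004, 0.006]
    - [0, 0, 0, 0, 0, 0, 0.006]

```text
clock: 6.7
eef_pos: [587.0, 22.7, 140.3]
tool_rot: [-3.141, -0.001, 3.14]
force: [-0.3, 0.3, -0.4]
width: 10.7
gripper_force: 61.3
```

Request:
move_arm:
  steps:
    - [0, 0, 0, 0, 0, -0.001, 0.006]
    - [0, 0, 0, 0, 0, 0, 0.014]
    - [0, 0, 0, 0, 0, 0, 0.026]
    - [0, 0, 0, 0, 0, 0.01, 0.026]
    - [0, 0, 0, 0, 0, 0.03, 0.026]

```text
clock: 7.2
eef_pos: [585.7, 22.9, 178.6]
tool_rot: [-3.141, -0.005, 3.141]
force: [0.6, 0.6, -0.1]
width: 25.9
gripper_force: 0.0
```

Request:
move_arm:
  steps:
    - [0, 0, 0, 0, 0, 0.04, 0.03]
    - [0, 0, 0, -0.02, -0.04, 0.01, 0.04]
    - [0, 0, 0, -0.02, -0.045, 0, 0.04]
    - [0, 0, 0, -0.02, -0.045, 0, 0.04]
    - [0, 0, 0, -0.02, -0.045, 0, 0.04]

```text
clock: 7.7
eef_pos: [507.0, -153.7, 231.1]
tool_rot: [-3.141, 0.002, 3.141]
force: [-0.6, -0.8, 0.0]
width: 40.2
gripper_force: 0.0
```

```bash
cat >> h.py <<'E'
def beam():
    w,im=pans(); a=med(w,515,660,-85,-20,80,140); b=med(w,515,535,165,305,70,125); c=med(w,565,605,215,255,150,260)
    print("wpan",a[0],a[1],"tinpan",b[0],b[1],"tintop",c[0],c[1],"tilt from tin",(c[1][2]-215.0)/130,"pan diff",(b[1][2]-a[1][2])/260, "t",telemetry.read_state()["clock"])
    return im
E
python3 - <<'E'
from h import *
for i in range(3): im=beam()
cv2.imwrite("pics/t2.png",cv2.resize(im[130:280,180:420],None,fx=3,fy=3))
s=telemetry.read_state(); print(s["eef_pos"],s["tool_rot"],s["force"])
E
```

```text
wpan 1220 [586.5 -52.5 117.3] tinpan 352 [525.  235.6  92.7] tintop 244 [585.3 235.2 202.6] tilt from tin -0.09538461538461543 pan diff -0.09461538461538459 t 7.75
wpan 1224 [586.6 -52.4 117.4] tinpan 351 [524.9 235.9  92.9] tintop 242 [585.1 235.5 202.6] tilt from tin -0.09538461538461543 pan diff -0.09423076923076923 t 7.8
wpan 1218 [586.5 -52.4 117.5] tinpan 354 [524.8 235.6  92.8] tintop 242 [585.2 235.6 202.5] tilt from tin -0.09615384615384616 pan diff -0.09500000000000001 t 7.85
[ 505.9496311  -156.57674012  230.93725814] [-3.13936834e+00  1.00461930e-03  3.13239613e+00] [ 0.29256963  0.86588182 -0.89558804]
```

View pics/t2.png

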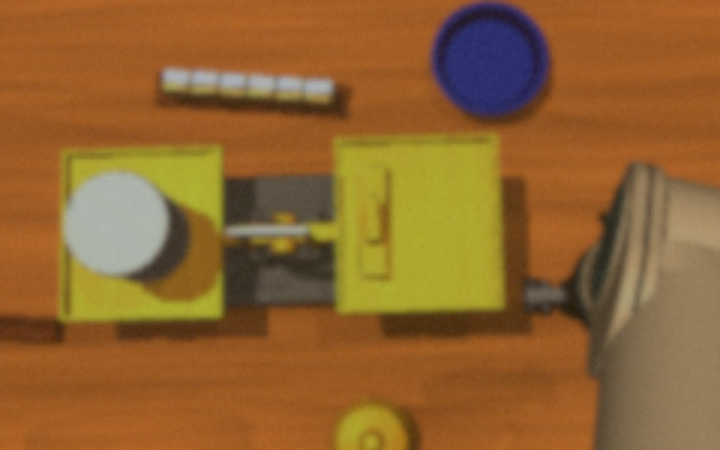

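Request:
move_arm:
  steps:
    - [0, 0, 4.5, -0.014, -0.044, 0, 0.04]
    - [0, 0, 4.5, -0.014, -0.044, 0, 0.04]
    - [0, 0, 4.5, -0.014, -0.044, -0.03, 0.04]
    - [0, 0, 0, -0.014, -0.044, -0.03, 0.04]
    - [0, 0, 0, -0.014, -0.044, -0.03, 0.04]

```text
clock: 8.35
eef_pos: [442.4, -360.7, 148.1]
tool_rot: [-3.14, 0.002, -2.905]
force: [1.7, 0.4, -0.5]
width: 40.1
gripper_force: 0.0
```

Request:
move_arm:
  steps:
    - [0, 0, 0, 0, 0, -0.03, 0.04]
    - [0, 0, 0, 0, 0, 0, 0.04]
    - [0, 0, 0, 0, 0, 0, 0.04]
    - [0, 0, 0, 0, 0, 0, 0.04]

```text
clock: 8.75
eef_pos: [443.5, -358.9, 119.8]
tool_rot: [-3.14, 0.003, -2.904]
force: [0.7, -0.8, 0.1]
width: 40.2
gripper_force: 0.0
```

```bash
python3 - <<'E'
from h import *
im,_=eyes.get_image("wrist"); cv2.imwrite("pics/w3.png",im)
bars("wrist",im,9); find("wrist",["middle_weight_center"])
s=telemetry.read_state(); print(s["eef_pos"],s["tool_rot"],s["force"],s["qpos"])
E
```

```text
wrist [290. 178.] xy 433.1 -381.9 size 79 20 yaw 12.9
wrist [482. 257.] xy 459.9 -221.8 size 19 14 yaw 16.3
wrist [491. 293.] xy 488.9 -202.8 size 30 13 yaw 15.8
wrist middle_weight_center 0.75 [ 380. -290.   13.] [436. 139.]
wrist middle_weight_center 0.69 [ 436. -378.   15.] [294. 187.]
wrist middle_weight_center 0.63 [ 469. -488.   11.] [140. 194.]
[ 443.06051814 -359.32779487  119.82774685] [-3.13951224e+00  2.41809191e-03 -2.90470643e+00] [-0.17123379  0.14550478 -0.65026647] [ 0.65218984  0.65978697 -0.03040437  1.84853805  0.03077538  0.63056469
  2.41104203]
```

View pics/w3.png

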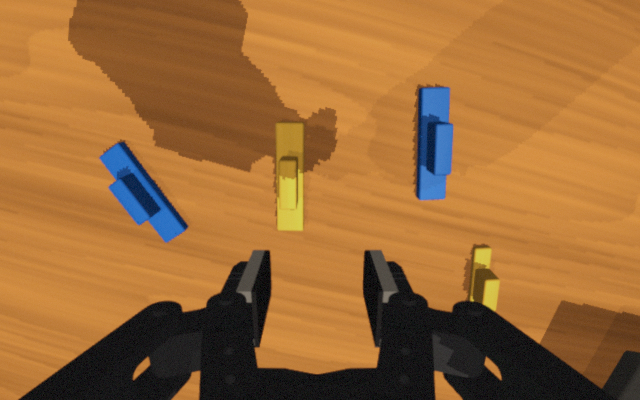

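Request:
move_arm:
  steps:
    - [0, 0, 0, -0.009, -0.022, 0, 0.04]
    - [0, 0, 0, 0, 0, -0.04, 0.04]
    - [0, 0, 0, 0, 0, -0.03, 0.04]
    - [0, 0, 0, 0, 0, 0, 0.04]
    - [0, 0, 0, 0, 0, 0, 0.04]

```text
clock: 9.35
eef_pos: [432.9, -381.7, 48.9]
tool_rot: [-3.141, 0.001, -2.906]
force: [0.5, -0.0, 0.2]
width: 40.2
gripper_force: 0.0
```

```bash
python3 - <<'E'
from h import *
im,_=eyes.get_image("wrist")
bars("wrist",im,9); find("wrist",["middle_weight_center"])
s=telemetry.read_state(); print(s["eef_pos"],s["tool_rot"],s["force"])
E
```

```text
wrist [317. 235.] xy 433.8 -382.1 size 81 20 yaw 12.6
wrist [554. 327.] xy 461.9 -222.8 size 23 16 yaw 22.8
wrist [572. 362.] xy 482.6 -196.7 size 16 8 yaw 67.4
wrist middle_weight_center 0.81 [ 379. -291.   12.] [511. 181.]
wrist middle_weight_center 0.71 [ 472. -490.   17.] [110. 261.]
wrist middle_weight_center 0.56 [ 438. -379.   19.] [322. 252.]
[ 433.67363855 -382.56575653   49.98215379] [-3.13889336e+00  2.13468824e-03 -2.90639859e+00] [-0.52604631 -0.70384349  0.11760998]
```

Well aligned; descend to z≈14, grip, lift.

Request:
move_arm:
  steps:
    - [0, 0, 0, 0, 0, -0.02, 0.04]
    - [0, 0, 0, 0, 0, -0.015, 0.03]
    - [0, 0, 0, 0, 0, 0, 0.03]
    - [0, 0, 0, 0, 0, 0, 0.006]
    - [0, 0, 0, 0, 0, 0, 0.006]

```text
clock: 9.95
eef_pos: [432.6, -382.3, 13.8]
tool_rot: [-3.141, 0.001, -2.907]
force: [0.2, -0.4, -1.5]
width: 10.3
gripper_force: 61.0
```

Request:
move_arm:
  steps:
    - [0, 0, 0, 0, 0, 0, 0.006]
    - [0, 0, 0, 0, 0, 0, 0.006]
    - [0, 0, 0, 0, 0, 0, 0.006]

```text
clock: 10.25
eef_pos: [432.6, -382.3, 13.7]
tool_rot: [-3.141, 0.001, -2.907]
force: [-0.5, 0.7, 6.0]
width: 10.3
gripper_force: 62.0
```

Request:
move_arm:
  steps:
    - [0, 0, 0, 0, 0, 0.02, 0.006]
    - [0, 0, 0, 0, 0, 0.04, 0.006]
    - [0, 0, 0, 0, 0, 0.045, 0.006]
    - [0, 0, 0, 0, 0, 0.045, 0.006]
    - [0, 0, 0, 0, 0, 0.02, 0.006]

```text
clock: 10.75
eef_pos: [433.5, -383.1, 186.9]
tool_rot: [-3.137, 0.003, -2.907]
force: [0.7, -0.8, -2.0]
width: 10.7
gripper_force: 61.1
```

Request:
move_arm:
  steps:
    - [0, 0, -4.5, 0.019, 0.044, 0, 0.006]
    - [0, 0, -4.5, 0.019, 0.044, 0, 0.006]
    - [0, 0, -4.5, 0.019, 0.044, 0, 0.006]
    - [0, 0, 0, 0.019, 0.044, 0, 0.006]
    - [0, 0, 0, 0.019, 0.044, 0, 0.006]

```text
clock: 11.25
eef_pos: [527.3, -160.0, 182.7]
tool_rot: [3.141, -0.001, 3.14]
force: [0.4, 0.1, -2.7]
width: 10.4
gripper_force: 61.0
```

Request:
move_arm:
  steps:
    - [0, 0, 0, 0.019, 0.044, 0, 0.006]
    - [0, 0, 0, 0.019, 0.044, 0, 0.006]
    - [0, 0, 0, 0.019, 0.044, -0.01, 0.006]
    - [0, 0, 0, 0, 0, -0.01, 0.006]
    - [0, 0, 0, 0, 0, 0, 0.006]

```text
clock: 11.75
eef_pos: [582.8, -27.9, 161.1]
tool_rot: [3.141, -0.004, -3.139]
force: [-1.1, -1.7, -2.7]
width: 10.2
gripper_force: 61.0
```

Request:
move_arm:
  steps:
    - [0, 0, 0, 0, 0, -0.01, 0.006]
    - [0, 0, 0, 0, 0, 0, 0.006]
    - [0, 0, 0, 0, 0, 0, 0.006]

```text
clock: 12.05
eef_pos: [583.7, -31.5, 152.9]
tool_rot: [-3.141, -0.001, 3.138]
force: [0.4, -0.0, -1.0]
width: 10.2
gripper_force: 61.0
```

Request:
move_arm:
  steps:
    - [0, 0, 0, 0.002, 0.003, -0.008, 0.006]
    - [0, 0, 0, 0, 0, -0.006, 0.006]
    - [0, 0, 0, 0, 0, -0.005, 0.006]
    - [0, 0, 0, 0, 0, -0.004, 0.006]
    - [0, 0, 0, 0, 0, 0, 0.006]

```text
clock: 12.55
eef_pos: [585.7, -27.0, 129.2]
tool_rot: [-3.142, -0.001, 3.14]
force: [0.8, -0.2, -2.7]
width: 10.1
gripper_force: 61.0
```

```bash
python3 - <<'E'
from h import *
s=telemetry.read_state(); print(s["eef_pos"],s["force"]); w,_=pans(); c=med(w,565,605,215,255,150,260); print(c[1])
E
```

```text
[585.69360012 -27.01378343 129.21132379] [ 0.78125676 -0.18089737 -2.65793678]
[584.9 234.9 205.8]
```

Request:
move_arm:
  steps:
    - [0, 0, 0, 0, 0, -0.003, 0.006]
    - [0, 0, 0, 0, 0, -0.003, 0.006]
    - [0, 0, 0, 0, 0, -0.003, 0.006]
    - [0, 0, 0, 0, 0, 0, 0.006]
    - [0, 0, 0, 0, 0, 0, 0.006]

```text
clock: 13.1
eef_pos: [586.2, -27.1, 120.9]
tool_rot: [-3.141, -0.0, 3.14]
force: [0.2, -0.7, 0.3]
width: 10.5
gripper_force: 61.1
```

Request:
move_arm:
  steps:
    - [0, 0, 0, 0, 0, 0, 0.014]
    - [0, 0, 0, 0, 0, 0, 0.024]
    - [0, 0, 0, 0, 0, 0, 0.024]
    - [0, 0, 0, 0, 0, 0.01, 0.024]
    - [0, 0, 0, 0, 0, 0.03, 0.024]

```text
clock: 13.6
eef_pos: [584.1, -26.8, 159.6]
tool_rot: [3.141, -0.006, 3.141]
force: [0.1, 0.3, -0.3]
width: 23.8
gripper_force: 0.0
```

Request:
move_arm:
  steps:
    - [0, 0, 0, 0, 0, 0.04, 0.03]
    - [0, 0, 0, -0.02, -0.04, 0.02, 0.04]
    - [0, 0, 0, -0.02, -0.045, 0, 0.04]
    - [0, 0, 0, -0.02, -0.045, 0, 0.04]
    - [0, 0, 0, -0.02, -0.045, 0, 0.04]

```text
clock: 14.1
eef_pos: [505.6, -203.5, 222.3]
tool_rot: [-3.141, 0.002, 3.141]
force: [0.8, -1.0, -0.1]
width: 39.7
gripper_force: 0.0
```

Request:
move_arm:
  steps:
    - [0, 0, 0, 0, 0, 0, 0.04]
    - [0, 0, 0, 0, 0, 0, 0.04]
    - [0, 0, 0, 0, 0, 0, 0.04]
    - [0, 0, 0, 0, 0, 0, 0.04]
    - [0, 0, 0, 0, 0, 0, 0.04]

```text
clock: 14.6
eef_pos: [506.8, -200.5, 221.0]
tool_rot: [3.141, 0.0, -3.14]
force: [0.5, 0.1, 0.1]
width: 40.1
gripper_force: 0.0
```

```bash
python3 - <<'E'
from h import *
for i in range(3): im=beam()
cv2.imwrite("pics/t3.png",cv2.resize(im[130:280,180:420],None,fx=3,fy=3))
E
```

```text
wpan 1190 [585.3 -52.4 105. ] tinpan 365 [524.6 235.9 105.3] tintop 251 [584.4 234.9 215.6] tilt from tin 0.004615384615384572 pan diff 0.001153846153846143 t 14.65
wpan 1188 [586.4 -52.3 104.8] tinpan 363 [524.8 235.9 105.8] tintop 256 [584.  235.1 215.7] tilt from tin 0.005384615384615297 pan diff 0.0038461538461538464 t 14.7
wpan 1195 [586.5 -52.3 105. ] tinpan 367 [524.7 235.9 105.6] tintop 253 [584.4 235.  215.5] tilt from tin 0.0038461538461538464 pan diff 0.002307692307692286 t 14.75
```

View pics/t3.png

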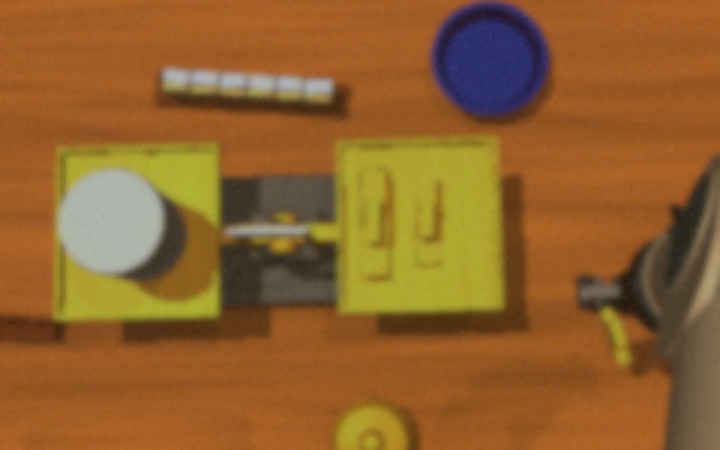

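Both weights (400 g at about (375,220), 200 g at about (430,225)) lie flat in the right pan. The tin stands at (112,222), the small weight is still on the table, and the tilt of about +0.004 rad is the best these weights can give.

```bash
python3 -c "
from h import *
print(ctrl.finish_job())"
```

```text
the job is handed in; nothing more can be done
None
```

I set the 400 g and 200 g weights in the empty pan, and the balance came to rest almost level at about +0.004 rad (the tin is roughly 590 g); the 100 g weight stays on the table, the tin still stands in its pan, and the job is handed in.

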